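# Open the bonding jig and sort the strap brackets

## Robot

A 7-joint arm with a two-finger parallel gripper is mounted at the origin on the work surface; the furniture and walls round the work are solid. World frame = base frame: x ahead of the robot, y to its left, z up, the work surface at z = 0. Lengths are in m, angles in rad, forces in N, time in s.
With the tool pointing down it reaches from about 0.425 to 0.925 m from the base axis. Payload 6.8 kg.
Tool frame: the origin (TCP) lies on the mounting face of the last link; the fingertips stand 173 mm ahead of it and the grasp point (between the pads) lies 155 mm ahead of it; z points along the fingers, y is the direction in which the jaws open and shut (so a half turn about z gives the same grasp; the last joint's range is limited). The gripper opens to 85 mm and grips with 20 to 120 N. Pads are 22 mm wide; open, the fingers measure 114 mm over their backs; the gripper's body (76 mm by 85 mm) begins 54 mm behind the grasp point. The pads swing forward as they close: fully open they stand 13 mm farther back than shut.
Start: joints at [-1.295, 0.477, 0.022, 1.555, -0.011, 1.109, -0.083], TCP at [0.253, 0.626, 0.405] pointing down, gripper open.
Joint ranges: [-2.96, 2.96], [-0.34, 2.1], [-1.41, 1.46], [0.24, 2.44], [-1.37, 4.51], [0.17, 1.92], [-2.96, 2.96]. Speed limits (rad/s): [2.39, 2.39, 3.14, 3.14, 3.14, 3.14, 3.14].

## Interface

Orientations are given as a rotation vector (axis times angle).
In Python, from rig import move_pose, line_to, move_joints, open_gripper, grab, dwell, solve_ik, state, read_camera, camera_params, PlanningError, sign_off gives the robot as it stands. The module is installed in compiled form; this text tells all that it offers. Calls block until the motion is done:
- move_pose(position, orientation): joint-space move of the TCP to a pose.
- line_to(position, vel=0.15, ori=None): straight line of the TCP; ori=None keeps the orientation; vel is the mean speed in m/s.
- move_joints(angles): joint-space move.
- open_gripper() and grab(): open the fingers fully, or close them until they stop; the grip force is fixed at half the most.
- dwell(seconds).
- solve_ik(position, orientation): joint angles nearest the present ones, or None.
- state(): the state.
- read_camera(name): name is "scene" or "top" or "wrist"; returns the picture (480x640x3 uint8, red, green, blue); there is no depth.
- camera_params(name): a dict with "mtx" (3x3 intrinsics, pixels), "dist" ([k1, k2, p1, p2, k3] as OpenCV has them; the pictures are not rectified), "world_from_camera" (4x4, takes a point from camera to world coordinates). Camera axes: x right, y down, z forward; pixel columns grow to the right and rows downward; lengths in m; the calibration is good to about 2 mm. A picture is of the moment at which its call begins: read the wrist's pose just before it. camera_params takes no time and is no camera call; for the wrist camera it gives the pose at the moment of the call.
A pose or a line that the arm cannot do raises PlanningError and nothing moves.
- sign_off(): hands the job in, once; it reports no verdict.
The state is a dict: "time": time; "joint_pos": joint angles; "qd": joint speeds; "joint_efforts": joint torques, N m; "tool_pos": TCP position; "ee_rot": TCP orientation; "force": force on the tool from outside, world axes, zero at the start; "wrist_torque": the same for the moment, N m; "width": finger opening in m.
Only numpy, scipy, OpenCV 4.12 (cv2) and the standard library are available. Lean on these libraries where they do the work, as an engineer would, in place of code of your own. Each camera call takes 0.05 s, during which the arm holds its last target.

## Task

The glue has set in the bonding jig: loosen its four captive quarter-turn thumbscrews one after another, counter-clockwise to the stop, then lift the pressure plate off and stand it level in the middle of the cork mat, lengthwise like the mat. Then clear the jig: put every left-hand strap bracket in the bin that shows the left-hand sample on its board and every right-hand one in the other bin, without shifting the spool, the glue pot or the steel weight.

Things in the scene. Friction and masses are not known exactly. Their poses are not given: they have to be found in the camera images.
- jig: fixed bonding jig, 244 (own x) x 140 (own y) x 37 mm high, origin at the centre of its underside. Cork bed 10 mm up and 164 mm long; the brackets stand on it in six nests (some empty) about 0 or 54 mm along x, 34 mm along y from the centre, leg along jig y, either way round. A steel rail 37 mm high along each end carries the plate between small stops 41 mm high
- plate_handle (a point): centre of the pressure plate's bar handle, 40 mm above the plate's underside, mid-plate; axes of the plate: x its length, y along the bar. Bar 86 (y) x 14 (x) x 12 mm high, 28 mm free under it. Plate 240 x 136 x 6 mm, about 0.5 kg, starts on the jig, underside 37 mm up, x along jig x. Unlocked it lifts straight up, free after 20 mm; elsewhere it stands on its screw ends, 13.5 mm below the underside
- screw_1 (a joint): angle of this captive quarter-turn thumbscrew, rad: near 0 locked, 1.57 fully loosened at its stop; grows counter-clockwise seen from above. Stays where it is left, turns with about 0.05 N m. Its cross bar comes free of the jig only past about 1.3
- screw_1_wing (a point): middle of thumbscrew 1's upright steel wing, at the plate's -x, -y corner (101 mm along plate x, 50 mm along plate y from its centre). Wing 28 mm long (own x, turns with the screw), 8 mm thick (own y), 18 mm high; this point is 20 mm above the plate's underside. Collar below it 18 mm across. The screw stays in the plate
- screw_2 (a joint): angle of this captive quarter-turn thumbscrew, rad: near 0 locked, 1.57 fully loosened at its stop; grows counter-clockwise seen from above. Stays where it is left, turns with about 0.05 N m. Its cross bar comes free of the jig only past about 1.3
- screw_2_wing (a point): middle of thumbscrew 2's upright steel wing, at the plate's -x, +y corner (101 mm along plate x, 50 mm along plate y from its centre). Wing 28 mm long (own x, turns with the screw), 8 mm thick (own y), 18 mm high; this point is 20 mm above the plate's underside. Collar below it 18 mm across. The screw stays in the plate
- screw_3 (a joint): angle of this captive quarter-turn thumbscrew, rad: near 0 locked, 1.57 fully loosened at its stop; grows counter-clockwise seen from above. Stays where it is left, turns with about 0.05 N m. Its cross bar comes free of the jig only past about 1.3
- screw_3_wing (a point): middle of thumbscrew 3's upright steel wing, at the plate's +x, -y corner (101 mm along plate x, 50 mm along plate y from its centre). Wing 28 mm long (own x, turns with the screw), 8 mm thick (own y), 18 mm high; this point is 20 mm above the plate's underside. Collar below it 18 mm across. The screw stays in the plate
- screw_4 (a joint): angle of this captive quarter-turn thumbscrew, rad: near 0 locked, 1.57 fully loosened at its stop; grows counter-clockwise seen from above. Stays where it is left, turns with about 0.05 N m. Its cross bar comes free of the jig only past about 1.3
- screw_4_wing (a point): middle of thumbscrew 4's upright steel wing, at the plate's +x, +y corner (101 mm along plate x, 50 mm along plate y from its centre). Wing 28 mm long (own x, turns with the screw), 8 mm thick (own y), 18 mm high; this point is 20 mm above the plate's underside. Collar below it 18 mm across. The screw stays in the plate
- left_1_mid (a point): left-hand strap bracket, steel, 60 g; None if absent. Point: its middle, 13 mm above its underside. L-shaped foot 6 mm thick: leg 52 mm (own x) by 16 mm; at its +x end an arm 16 mm wide reaches out to own +y, 22 mm from the middle line (arm end away from you, lug up: arm points left). Upright lug centred here, 30 mm long (x), 9 mm thick (y), 6 to 26 mm up: grasp it. Starts lug up, under the plate
- left_2_mid (a point): left-hand strap bracket, steel, 60 g; None if absent. Point: its middle, 13 mm above its underside. L-shaped foot 6 mm thick: leg 52 mm (own x) by 16 mm; at its +x end an arm 16 mm wide reaches out to own +y, 22 mm from the middle line (arm end away from you, lug up: arm points left). Upright lug centred here, 30 mm long (x), 9 mm thick (y), 6 to 26 mm up: grasp it. Starts lug up, under the plate
- left_3_mid (a point): left-hand strap bracket, steel, 60 g; None if absent. Point: its middle, 13 mm above its underside. L-shaped foot 6 mm thick: leg 52 mm (own x) by 16 mm; at its +x end an arm 16 mm wide reaches out to own +y, 22 mm from the middle line (arm end away from you, lug up: arm points left). Upright lug centred here, 30 mm long (x), 9 mm thick (y), 6 to 26 mm up: grasp it. Starts lug up, under the plate
- right_1_mid (a point): right-hand strap bracket, steel, 60 g; None if absent. Point: its middle, 13 mm above its underside. L-shaped foot 6 mm thick: leg 52 mm (own x) by 16 mm; at its +x end an arm 16 mm wide reaches out to own -y, 22 mm from the middle line (arm end away from you, lug up: arm points right). Upright lug centred here, 30 mm long (x), 9 mm thick (y), 6 to 26 mm up: grasp it. Starts lug up, under the plate
- right_2_mid (a point): right-hand strap bracket, steel, 60 g; None if absent. Point: its middle, 13 mm above its underside. L-shaped foot 6 mm thick: leg 52 mm (own x) by 16 mm; at its +x end an arm 16 mm wide reaches out to own -y, 22 mm from the middle line (arm end away from you, lug up: arm points right). Upright lug centred here, 30 mm long (x), 9 mm thick (y), 6 to 26 mm up: grasp it. Starts lug up, under the plate
- right_3_mid (a point): right-hand strap bracket, steel, 60 g; None if absent. Point: its middle, 13 mm above its underside. L-shaped foot 6 mm thick: leg 52 mm (own x) by 16 mm; at its +x end an arm 16 mm wide reaches out to own -y, 22 mm from the middle line (arm end away from you, lug up: arm points right). Upright lug centred here, 30 mm long (x), 9 mm thick (y), 6 to 26 mm up: grasp it. Starts lug up, under the plate
- mat_mid (a point): centre of the top of a fixed cork mat, 265 mm (own x) by 176 mm (own y), 4 mm thick, on the bench to the right of the jig
- bin_left_in (a point): centre of the inner floor (5 mm up) of the fixed grey bin for left-hand brackets: inside 107 x 127 mm (x, y), walls 4 mm, rim 40 mm up. At its far wall (own +x) a plywood board 72 mm wide, 110 mm high bears a left-hand bracket as a sample, arm on top pointing left, its lug 32 mm from the bin's centre plane, 60 to 90 mm up. The two bins may have changed places
- bin_right_in (a point): the same for the right-hand brackets' bin; its sample's arm, on top, points right
- spool_4_mid (a point): bystander: a wooden thread spool, point half-way up (30 mm)
- glue_pot_mid (a point): bystander: white glue pot with black lid and brush, 68 mm across, 120 mm high, point half-way up
- weight_mid (a point): bystander: ground steel press weight, 62 x 62 x 51 mm, point half-way up

How it is judged:
By the outcome, as a careful person would: the job done as asked, in the order asked, and still so for the second after the job is handed in, with the robot touching nothing.
Of left_1, left_2, left_3, right_1, right_2, right_3 only 4 to 6 are there at a start; the rules pass over those that are not, and their reading is None.
At some moment in a run one of left_1, left_2, left_3, right_1, right_2, right_3 may be knocked a few centimetres aside while the robot is not near it.
Once in a run the grip may slacken for a moment while it holds something.
It also fails if it takes over 210 s, if anything falls off the work surface, if the arm or the gripper's body presses on something with over 40 N, if the wrist force passes 120 N, or if a joint passes its speed limit or range.

## Working session

There is one attempt and no reset: what is moved stays moved. The work goes in short steps, each a Python script; the robot and the scene stay as the last script left them, time stands still between calls to the robot, and variables do not carry over. Pictures are saved under pics/ and viewed, and the job is handed in when it is done.

```bash
mkdir -p pics; ls
python3 - <<'E'
from rig import *
import cv2,numpy as np
s=state();print(s['time'],s['tool_pos'],s['ee_rot'],s['width'])
for n in("scene","top","wrist"):
    p=camera_params(n);print(n,np.round(p['mtx'],1).tolist(),p['dist'],np.round(p['world_from_camera'],3).tolist())
    cv2.imwrite(f"pics/a_{n}.png",read_camera(n)[:,:,::-1])
E
```

```text
pics
0.0 [0.2526267  0.62564069 0.4037247 ] [-5.99092910e-01 -3.08371843e+00  2.87965619e-03] 0.085580648261798
scene [[594.7, 0.0, 319.4], [0.0, 594.7, 239.1], [0.0, 0.0, 1.0]] [-0.11090289  0.          0.          0.          0.        ] [[0.443, -0.454, 0.773, -0.496], [-0.896, -0.205, 0.394, -0.57], [-0.021, -0.867, -0.498, 0.769], [0.0, 0.0, 0.0, 1.0]]
top [[462.5, 0.0, 320.6], [0.0, 462.5, 235.2], [0.0, 0.0, 1.0]] [-0.05672755  0.          0.          0.          0.        ] [[-0.028, -0.999, 0.046, 0.48], [-0.999, 0.029, 0.03, -0.057], [-0.031, -0.045, -0.998, 1.112], [0.0, 0.0, 0.0, 1.0]]
wrist [[344.2, 0.0, 317.0], [0.0, 344.2, 233.6], [0.0, 0.0, 1.0]] [-0.05568371  0.          0.          0.          0.        ] [[0.375, 0.879, 0.295, 0.176], [0.927, -0.355, -0.121, 0.656], [-0.001, 0.319, -0.948, 0.373], [0.0, 0.0, 0.0, 1.0]]
```

View pics/a_scene.png

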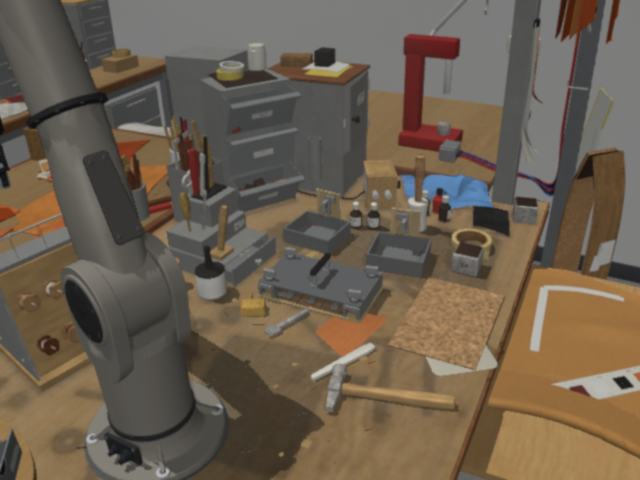

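View pics/a_top.png

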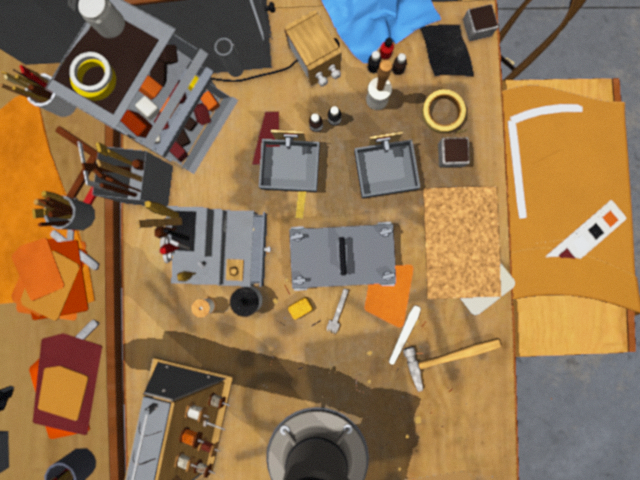

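View pics/a_wrist.png

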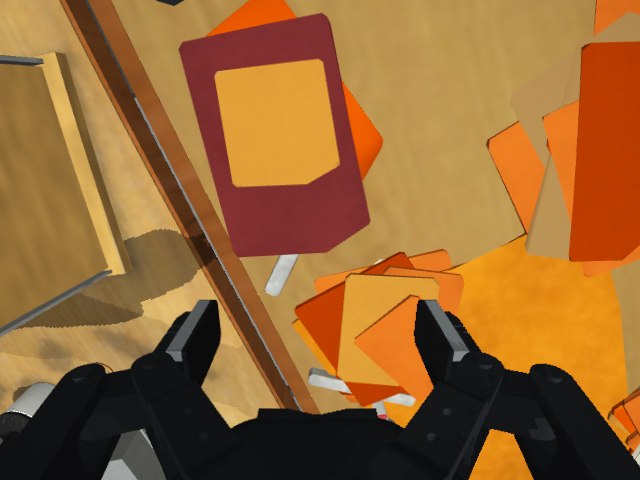

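```bash
cat > h.py <<'E'
from rig import *
import cv2,numpy as np
from scipy.spatial.transform import Rotation as R
def ray(p,uv):
    n=cv2.undistortPoints(np.array([[uv]],float),p['mtx'],np.array(p['dist']))[0,0]
    T=np.array(p['world_from_camera']);return T[:3,3],T[:3,:3]@np.array([n[0],n[1],1])
def p2w(p,uv,z):
    o,d=ray(p,uv);return o+d*(z-o[2])/d[2]
def w2p(p,X):
    T=np.linalg.inv(np.array(p['world_from_camera']));r,_=cv2.Rodrigues(T[:3,:3])
    return cv2.projectPoints(np.array(X,float).reshape(-1,3),r,T[:3,3],p['mtx'],np.array(p['dist']))[0].reshape(-1,2)
def crop(img,x0,y0,x1,y1,k,name):
    c=cv2.resize(img[y0:y1,x0:x1],None,fx=k,fy=k,interpolation=cv2.INTER_CUBIC);cv2.imwrite(name,c)
def down(yaw):  # jaw axis (tool y) at angle yaw from world x: 
    c,s=np.cos(yaw),np.sin(yaw)
    y=np.array([c,s,0]);z=np.array([0,0,-1.]);x=np.cross(y,z)
    return R.from_matrix(np.c_[x,y,z]).as_rotvec()
E
python3 - <<'E'
import cv2
from h import crop
i=cv2.imread('pics/a_top.png')
crop(i,280,210,410,300,6,'pics/c1.png')
crop(i,240,120,440,210,4,'pics/c2.png')
crop(i,410,170,520,310,4,'pics/c3.png')
E
```

```text
(no output)
```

View pics/c1.png

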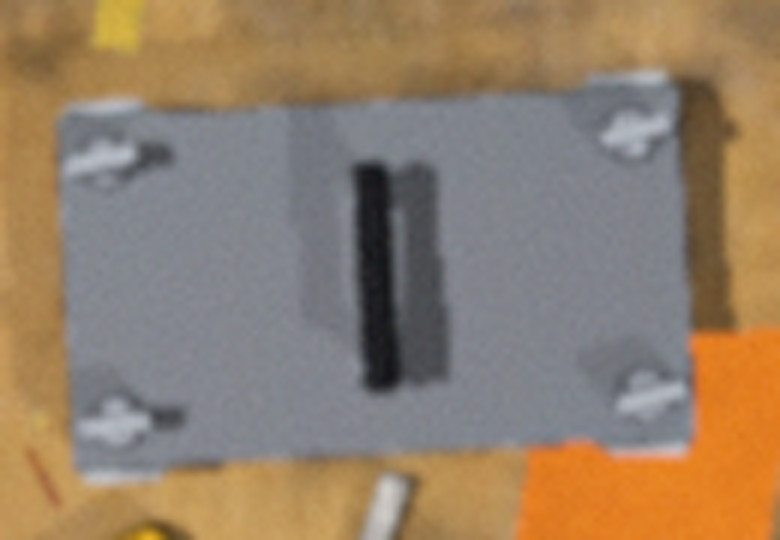

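View pics/c2.png

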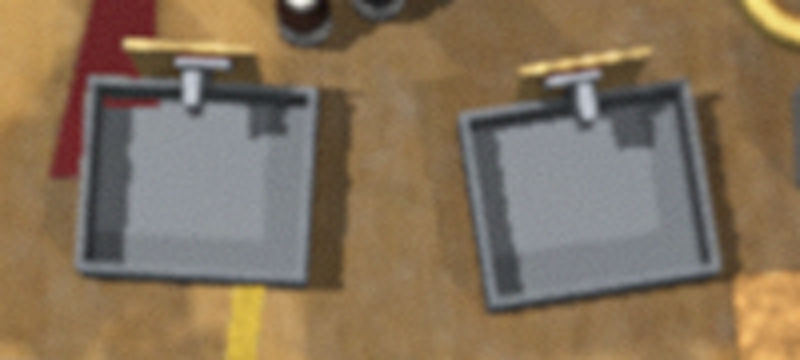

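View pics/c3.png

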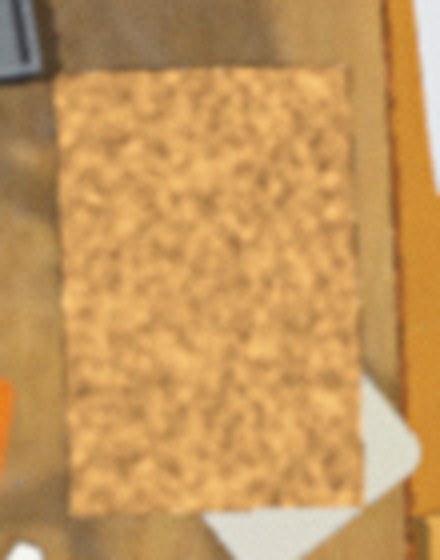

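Run:
```python
from h import *
p=camera_params('top')
def f(l,o,k,z):
    P=np.array([p2w(p,(x/k+o[0]-0.5+.5/k,y/k+o[1]-.5+.5/k),z) for x,y in l]);return P[:,:2]
C=f([(62,112),(680,88),(690,442),(75,468)],(280,210),6,.043)
print(C.round(4).tolist(),C.mean(0)); print([np.linalg.norm(C[i]-C[i-1]).round(3) for i in range(4)])
d=C[1]-C[0]+C[2]-C[3];print('ang',np.degrees(np.arctan2(d[1],d[0])))
W=f([(103,157),(633,130),(648,393),(117,420)],(280,210),6,.066);print('wings',W.round(4).tolist(),W.mean(0))
print('handle',f([(377,277),(371,170),(382,385)],(280,210),6,.083))
for n,l in(('binA',[(88,78),(316,90),(306,280),(80,270)]),('binB',[(462,118),(688,85),(716,270),(492,305)])):
    B=f(l,(240,120),4,.04);print(n,B.round(4).tolist(),B.mean(0).round(4),[np.linalg.norm(B[i]-B[i-1]).round(3) for i in range(4)])
M=f([(55,72),(347,66),(362,508),(72,515)],(410,170),4,.004);print('mat',M.round(4).tolist(),M.mean(0),[np.linalg.norm(M[i]-M[i-1]).round(3) for i in range(4)])
d=M[0]-M[3]+M[1]-M[2];print('matang',np.degrees(np.arctan2(d[1],d[0])))
for n,u,z in(('pot',(245,300),.12),('weight',(455,150),.05),('spool',(201,308),.06)):print(n,p2w(p,u,z).round(3))
```

```text
[[0.5479, 0.0457], [0.55, -0.1929], [0.4142, -0.192], [0.4105, 0.0441]] [ 0.48064419 -0.073767  ]
[np.float64(0.137), np.float64(0.239), np.float64(0.136), np.float64(0.236)]
ang -89.29842962736218
wings [[0.5289, 0.0283], [0.5332, -0.1717], [0.4344, -0.174], [0.4296, 0.0256]] [ 0.48153114 -0.07293873]
handle [[ 0.48069481 -0.07350054]
 [ 0.52038438 -0.07246732]
 [ 0.44076504 -0.07415824]]
binA [[0.7609, 0.1079], [0.7486, -0.0265], [0.6365, -0.0176], [0.6468, 0.1149]] [0.6982 0.0447] [np.float64(0.114), np.float64(0.135), np.float64(0.112), np.float64(0.133)]
binB [[0.729, -0.1115], [0.7443, -0.2442], [0.6349, -0.256], [0.6184, -0.1254]] [ 0.6817 -0.1843] [np.float64(0.111), np.float64(0.134), np.float64(0.11), np.float64(0.132)]
mat [[0.6385, -0.2741], [0.6371, -0.4499], [0.3726, -0.4471], [0.3737, -0.2742]] [ 0.50545803 -0.36131179] [np.float64(0.265), np.float64(0.176), np.float64(0.264), np.float64(0.173)]
matang -0.28600948516340713
pot [0.391 0.139 0.12 ]
weight [ 0.717 -0.342  0.05 ]
spool [0.37  0.253 0.06 ]
```

Run:
```python
from h import *
s=state();R0=R.from_rotvec(s['ee_rot']).as_matrix();print('jaw yaw',np.degrees(np.arctan2(R0[1,1],R0[0,1])))
for y in (0,np.pi,.2,1.57,1.77,3.34,4.9,-1.57):
    q=solve_ik([.481,-.073,.5],down(y));print(y,None if q is None else np.round(q,2))
line_to([.2526,.6256,.56])
q=solve_ik([.46,-.073,.5],down(np.pi));print(np.round(q,2))
```

```text
jaw yaw 68.01055560140833
0 [-0.75  0.07  0.83  1.91 -0.05  1.19  0.1 ]
3.141592653589793 [-1.16  0.14  1.34  1.92 -0.15  1.19 -2.91]
0.2 [-0.73  0.07  0.81  1.91 -0.05  1.19  0.3 ]
1.57 [-0.64  0.06  0.71  1.9  -0.05  1.19  1.66]
1.77 [-0.63  0.06  0.7   1.9  -0.04  1.19  1.86]
3.34 [-1.16  0.14  1.34  1.92 -0.15  1.19 -2.71]
4.9 [-0.91  0.08  1.02  1.91 -0.07  1.19 -1.26]
-1.57 [-0.91  0.08  1.01  1.91 -0.07  1.19 -1.44]Traceback (most recent call last):
  File "<stdin>", line 6, in <module>
    return _wrapfunc(a, 'round', decimals=decimals, out=out)
    return _wrapit(obj, method, *args, **kwds)
    result = getattr(arr, method)(*args, **kwds)
TypeError: unsupported operand type(s) for *: 'NoneType' and 'float'
```

Run:
```python
from h import *
s=state();print(s['tool_pos'],np.round(s['joint_pos'],2))
a=np.arctan2(s['tool_pos'][1],s['tool_pos'][0])
line_to([.47*np.cos(a),.47*np.sin(a),.5])
q=np.array(state()['joint_pos']);print(np.round(q,2))
q[0]=0.15;q[2]=0;q[4]=0;q[6]=0.1
move_joints(q)
s=state();print(s['time'],s['tool_pos'],s['ee_rot'])
for y in (0,.4,1.57,1.77,3.14,-1.57,-1.9):
  for P in ([.5,-.073,.5],[.43,.026,.223],[.53,-.17,.223]):
    q=solve_ik(P,down(y));print(y,P,None if q is None else np.round(q,2))
cv2.imwrite('pics/b.png',read_camera('wrist')[:,:,::-1])
```

```text
[0.25254067 0.62551632 0.55874595] [-1.3   0.39  0.04  1.35 -0.01  1.41 -0.08]
[-1.32  0.05 -0.    1.9   0.    1.19 -0.13]
5.1583 [ 0.45232299 -0.13022701  0.50014217] [2.27380099e+00 2.16747627e+00 8.47347249e-04]
0 [0.5, -0.073, 0.5] [ 0.08  0.12 -0.06  1.83  0.01  1.2   0.01]
0 [0.43, 0.026, 0.223] [-0.07  0.38 -0.15  2.26  0.12  0.51 -0.32]
0 [0.53, -0.17, 0.223] [ 0.18  0.52  0.02  1.98 -0.02  0.64  0.21]
0.4 [0.5, -0.073, 0.5] [ 0.09  0.12 -0.07  1.83  0.01  1.2   0.41]
0.4 [0.43, 0.026, 0.223] [-0.06  0.38 -0.16  2.25  0.12  0.51  0.07]
0.4 [0.53, -0.17, 0.223] [ 0.19  0.52  0.01  1.98 -0.01  0.64  0.61]
1.57 [0.5, -0.073, 0.5] [ 0.13  0.12 -0.12  1.82  0.02  1.2   1.58]
1.57 [0.43, 0.026, 0.223] [-0.04  0.38 -0.2   2.25  0.15  0.52  1.22]
1.57 [0.53, -0.17, 0.223] [ 0.28  0.53 -0.1   1.97  0.08  0.65  1.69]
1.77 [0.5, -0.073, 0.5] [ 0.14  0.12 -0.13  1.82  0.02  1.2   1.77]
1.77 [0.43, 0.026, 0.223] [-0.03  0.38 -0.2   2.25  0.15  0.52  1.42]
1.77 [0.53, -0.17, 0.223] [ 0.31  0.53 -0.14  1.97  0.12  0.65  1.86]
3.14 [0.5, -0.073, 0.5] [ 1.01  0.3  -1.18  1.78  0.29  1.26  2.9 ]
3.14 [0.43, 0.026, 0.223] [ 0.74  0.7  -1.19  2.21  0.9   0.87  2.11]
3.14 [0.53, -0.17, 0.223] [-0.06  0.55  0.33  2.   -0.29  0.64 -2.68]
-1.57 [0.5, -0.073, 0.5] [ 0.02  0.11  0.01  1.83 -0.    1.2  -1.55]
-1.57 [0.43, 0.026, 0.223] [-0.17  0.38 -0.04  2.26  0.03  0.5  -1.81]
-1.57 [0.53, -0.17, 0.223] [ 0.1   0.53  0.12  1.98 -0.1   0.63 -1.28]
-1.9 [0.5, -0.073, 0.5] [ 0.    0.11  0.02  1.83 -0.    1.2  -1.88]
-1.9 [0.43, 0.026, 0.223] [-0.19  0.38 -0.02  2.26  0.02  0.5  -2.12]
-1.9 [0.53, -0.17, 0.223] [ 0.07  0.53  0.16  1.99 -0.14  0.63 -1.58]
```

View pics/b.png

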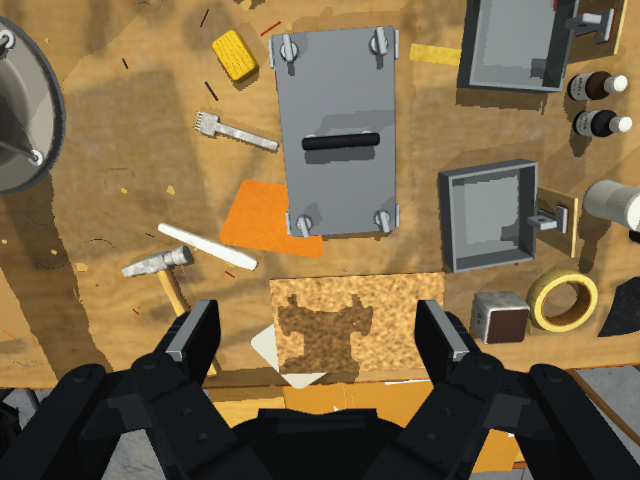

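Run:
```python
import cv2
from h import crop
i=cv2.imread('pics/b.png')
crop(i,260,15,410,245,3.4,'pics/d1.png')
i=cv2.imread('pics/a_scene.png')
crop(i,270,180,450,280,4.4,'pics/d2.png')
```

```text
(no output)
```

View pics/d1.png

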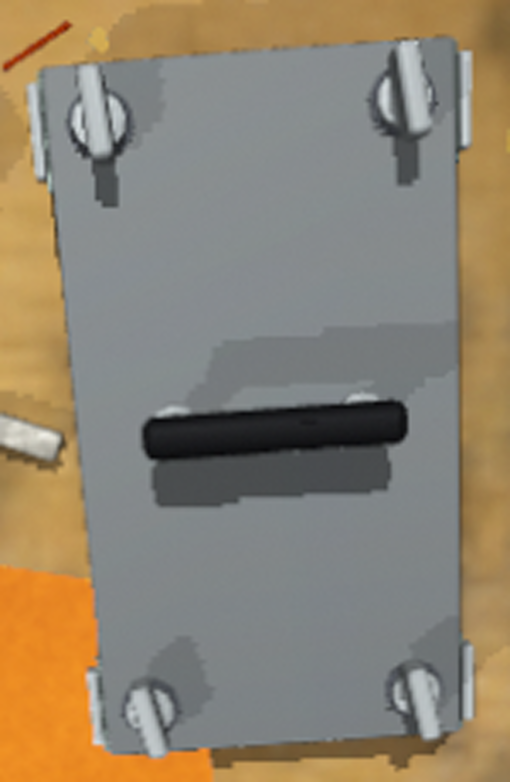

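View pics/d2.png

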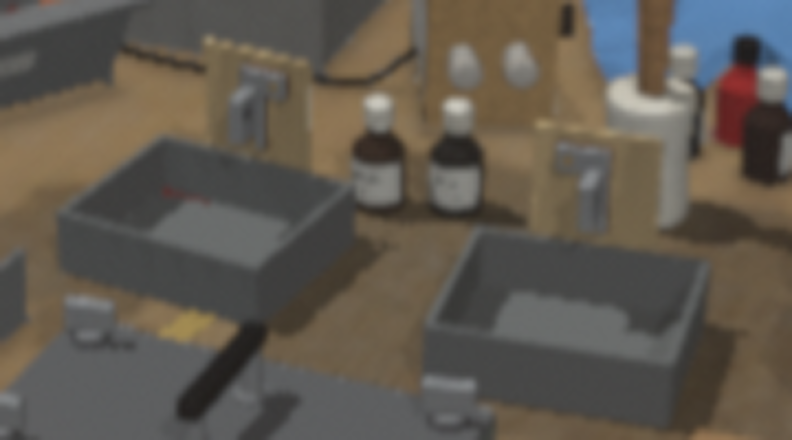

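Run:
```python
from h import *
p=camera_params('wrist');k=3.4
g=lambda x,y,z:p2w(p,(x/k+260,y/k+15),z)[:2]
for a,b in(((85,68),(100,155)),((405,42),(420,135)),((140,685),(158,752)),((412,665),(430,735))):
    A,B=g(*a,.066),g(*b,.066);d=A-B;print(((A+B)/2).round(4),np.linalg.norm(d).round(4),np.degrees(np.arctan2(d[1],d[0])))
C=np.array([g(*u,.043) for u in((40,72),(455,40),(460,735),(105,752))]);print(C.round(4).tolist(),C.mean(0));d=C[0]-C[3]+C[1]-C[2];print(np.degrees(np.arctan2(d[1],d[0])))
print(g(274,430,.083))
s=state()
import sys
# view closer: 
from h import down
for t,(x,y) in enumerate([(.48,-.15),(.48,-0.02)]):
    pass
```

```text
[0.4281 0.0256] 0.0254 96.59532503484358
[0.528  0.0277] 0.0272 99.80259403276783
[ 0.434  -0.1734] 0.0261 100.95602055206183
[ 0.532  -0.1712] 0.0275 104.39417634649142
[[0.4102, 0.0428], [0.5461, 0.0462], [0.5516, -0.1928], [0.4149, -0.1931]] [ 0.48069629 -0.07421775]
91.23790022804917
[ 0.48067724 -0.07328191]
```

```bash
cat >> h.py <<'E'
PC=np.array([.481,-.0732]);PA=np.radians(91.2)
ex=np.array([np.cos(PA),np.sin(PA)]);ey=np.array([-ex[1],ex[0]])
def jy():
    M=R.from_rotvec(state()['ee_rot']).as_matrix();return np.degrees(np.arctan2(M[1,1],M[0,1]))
def screw(sx,sy,wy,zt=.223):
    w=PC+ex*.101*sx+ey*.05*sy
    o=down(np.radians(wy-90))
    move_pose([*w,.30],o); line_to([*w,zt],vel=.1)
    f0=np.array(state()['force']);print('pos',np.round(state()['tool_pos'],4),'f',f0.round(1))
    grab();s=state();print('width',s['width'],'f',np.round(s['force'],1),'tq',np.round(s['wrist_torque'],2))
    if s['width']<.004: print('MISSED');return False
    q=np.array(s['joint_pos']);y0=jy()
    for tgt in (60,88,91.5,93):
        q2=q.copy();q2[6]+=np.radians(tgt-y0);move_joints(q2)
        s=state();print(tgt,round(jy(),1),'f',np.round(s['force'],1),'tq',np.round(s['wrist_torque'],2),round(s['width'],4))
        if abs(s['wrist_torque'][2])>1.2: break
    open_gripper();line_to([*w,.30],vel=.2);print('t',state()['time'])
    return True
E
python3 - <<'E'
from h import *
screw(-1,-1,104.4)
cv2.imwrite('pics/e.png',read_camera('wrist')[:,:,::-1])
E
```

```text
pos [ 0.5334 -0.1732  0.2236] f [ 0.3 -0.3 -0. ]
width 0.006652543170672484 f [0.5 0.5 4.7] tq [ 0.12  0.13 -0.04]
60 59.9 f [-0.4  0.3  2.8] tq [0.06 0.01 0.04] 0.0064
88 87.8 f [-0.1  0.9  2. ] tq [0.12 0.   0.03] 0.0065
91.5 91.3 f [-0.   0.6  1.8] tq [0.15 0.01 0.11] 0.0067
93 92.8 f [1.1 1.  3.7] tq [ 0.24 -0.14 -0.39] 0.0066
t 10.8
```

View pics/e.png

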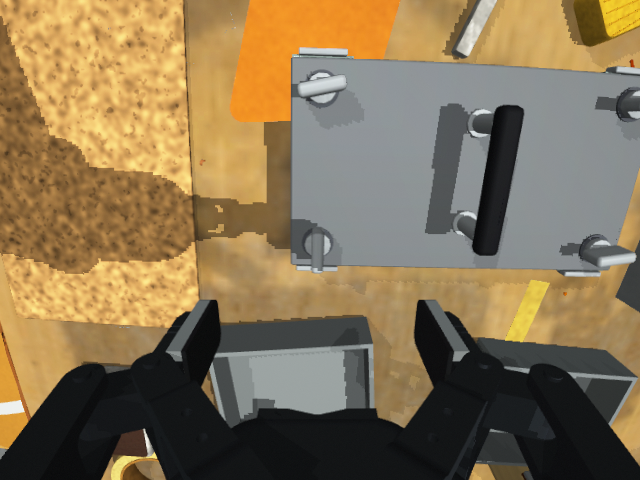

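Run:
```python
from h import *
screw(-1,1,101)
screw(1,1,96.6)
screw(1,-1,99.8)
move_pose([.42,-.073,.46],down(0))
cv2.imwrite('pics/f.png',read_camera('wrist')[:,:,::-1])
```

```text
pos [ 0.4334 -0.1754  0.2234] f [-0.4  1.3  0.8]
width 0.006173985112437656 f [-0.8  0.4  5.2] tq [0.09 0.13 0.02]
60 59.9 f [-2.3 -1.8  2.4] tq [-0.21  0.38  0.02] 0.0062
88 87.8 f [-3.2 -3.3  3.9] tq [-0.62  0.71  0.03] 0.0063
91.5 91.3 f [-2.8 -3.8  4.7] tq [-0.86  0.86  0.07] 0.0062
93 92.8 f [ 0.5 -2.1  0.2] tq [-0.69 -0.12 -0.3 ] 0.0062
t 16.7417
pos [0.4291 0.0266 0.2233] f [0.4 0.6 0.3]
width 0.006178382957548824 f [-4.6 -0.  11.4] tq [0.01 0.92 0.01]
60 59.9 f [-2.7 -0.8  4.4] tq [-0.02  0.35  0.04] 0.0064
88 87.9 f [-2.4 -1.   4.8] tq [-0.2   0.43  0.05] 0.0063
91.5 91.4 f [-1.8 -1.3  5.2] tq [-0.08  0.38  0.01] 0.0063
93 92.8 f [-0.9 -0.5  5.5] tq [-0.1   0.44 -0.25] 0.0067
t 23.2
pos [0.5291 0.0287 0.2234] f [ 0.3  0.4 -0.1]
width 0.00627713817700045 f [-2.4 -0.1  5.8] tq [-0.02  0.43  0.05]
60 59.9 f [ 1.4  2.  -1.6] tq [ 0.44 -0.27  0.06] 0.0066
88 87.8 f [1.7 2.1 0.9] tq [ 0.68 -0.22  0.11] 0.0064
91.5 91.3 f [0.7 3.1 1. ] tq [ 0.66 -0.24  0.06] 0.0065
93 92.8 f [0.5 3.4 1.6] tq [ 0.72  0.03 -0.34] 0.0063
t 29.0167
```

View pics/f.png

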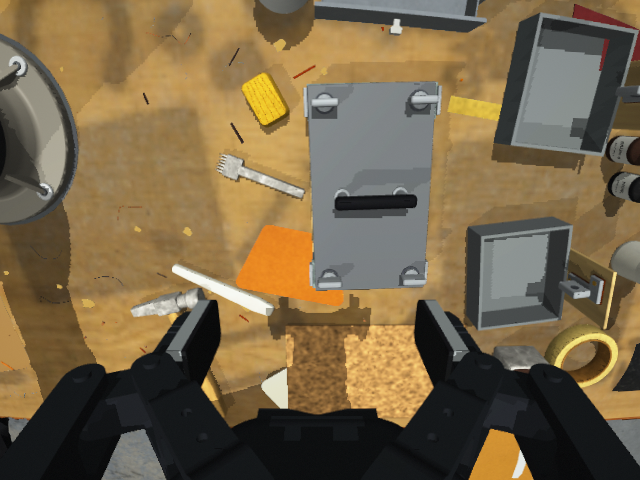

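Run:
```python
from h import *
o=down(PA)
move_pose([*PC,.34],o);line_to([*PC,.232],vel=.12);grab();s=state();print(s['width'],np.round(s['force'],1),s['tool_pos'])
line_to([*PC,.245],vel=.05);s=state();print('lift',np.round(s['force'],1),np.round(s['wrist_torque'],2),s['width'])
```

```text
0.012991523561449612 [-1.9 -0.8  5.4] [ 0.4810926  -0.07319739  0.23229682]
lift [-0.   0.8 -5. ] [0.03 0.04 0.04] 0.012976466882793148
```

Run:
```python
from h import *
line_to([*PC,.30],vel=.06);s=state();print('lift',np.round(s['force'],1),np.round(s['wrist_torque'],2),s['width'])
cv2.imwrite('pics/g0.png',read_camera('scene')[:,:,::-1])
line_to([*PC,.40],vel=.15);s=state();print('lift',np.round(s['force'],1),s['width'])
o=down(np.radians(-.3))
line_to([.5053,-.361,.38],vel=.15,ori=o)
s=state();print(np.round(s['force'],1),s['width'],s['tool_pos'],s['time'])
cv2.imwrite('pics/g.png',read_camera('wrist')[:,:,::-1])
cv2.imwrite('pics/g1.png',read_camera('scene')[:,:,::-1])
```

```text
lift [-0.7  0.2 -6. ] [0.01 0.03 0.05] 0.01288969117750077
lift [-0.6  0.  -6. ] 0.012707965082352422
[ 0.2  0.5 -5.5] 0.012818749626035712 [ 0.50543965 -0.36035832  0.38000658] 38.7833
```

View pics/g.png

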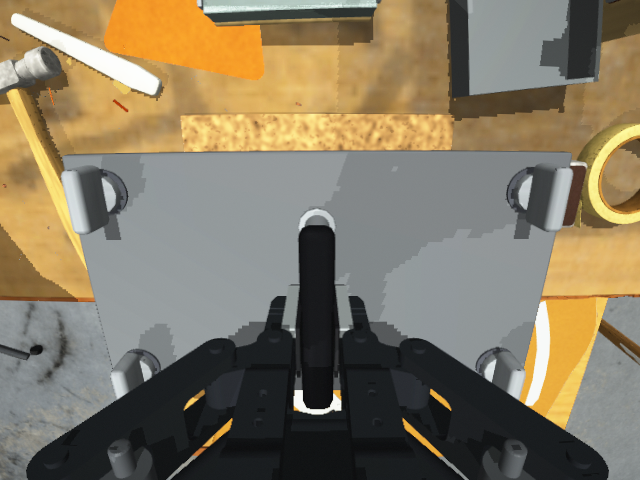

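View pics/g1.png

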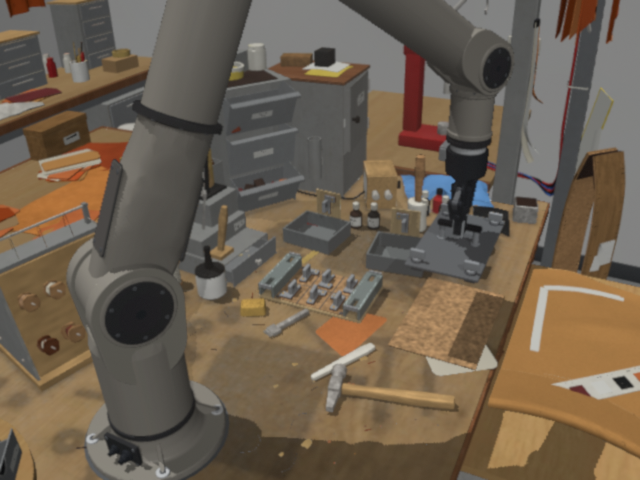

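Run:
```python
from h import *
xy=[.5053,-.361]
line_to([*xy,.235],vel=.12);s=state();print(np.round(s['force'],1),s['width'])
z=.222
while z>.208:
    line_to([*xy,z],vel=.04);f=state()['force'][2];print(z,round(f,1))
    if f>-2: break
    z-=.0025
open_gripper();line_to([*xy,.33],vel=.15)
move_pose([.44,-.09,.42],down(0));print(state()['time'])
cv2.imwrite('pics/h_w.png',read_camera('wrist')[:,:,::-1])
cv2.imwrite('pics/h_t.png',read_camera('top')[:,:,::-1])
cv2.imwrite('pics/h_s.png',read_camera('scene')[:,:,::-1])
p=camera_params('wrist');np.savez('h_w.npz',**p)
```

```text
[ 0.3  0.1 -5. ] 0.012825833657288793
0.222 -4.3
0.2195 -5.5
0.217 -5.1
0.2145 -4.7
0.212 3.9
44.475
```

View pics/h_w.png

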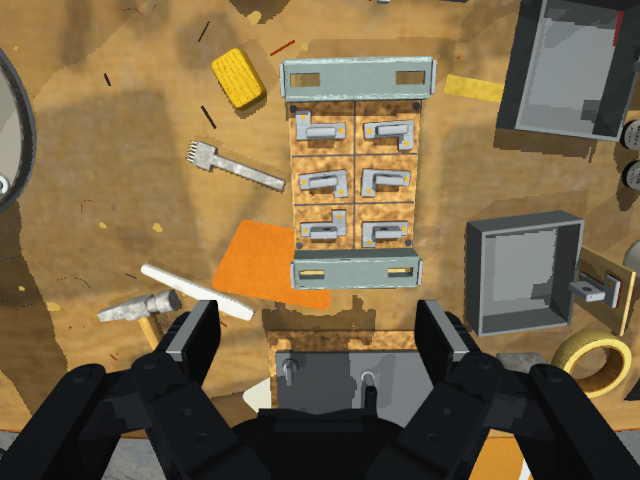

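View pics/h_s.png

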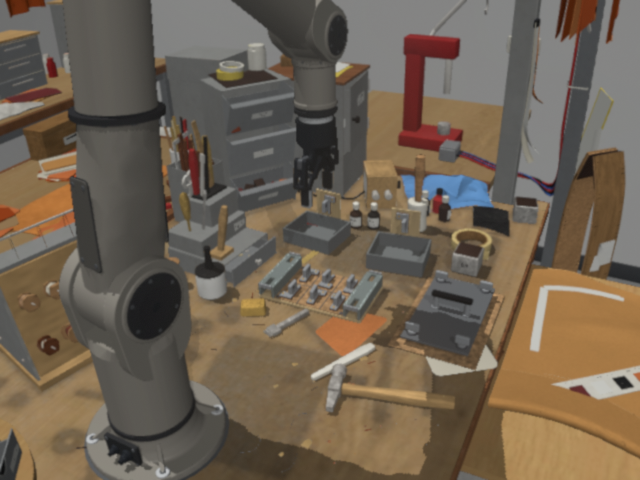

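View pics/h_t.png

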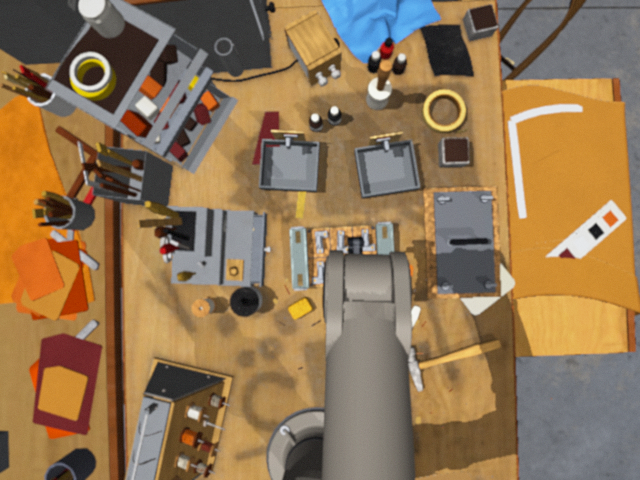

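Plate stands on the mat (top view: about centred at (465,243)). Six brackets are in the jig; enlarge.

Run:
```python
import cv2
from h import crop
crop(cv2.imread('pics/h_w.png'),275,90,435,260,4.5,'pics/i1.png')
crop(cv2.imread('pics/h_t.png'),410,170,520,310,4,'pics/i2.png')
```

```text
(no output)
```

View pics/i1.png

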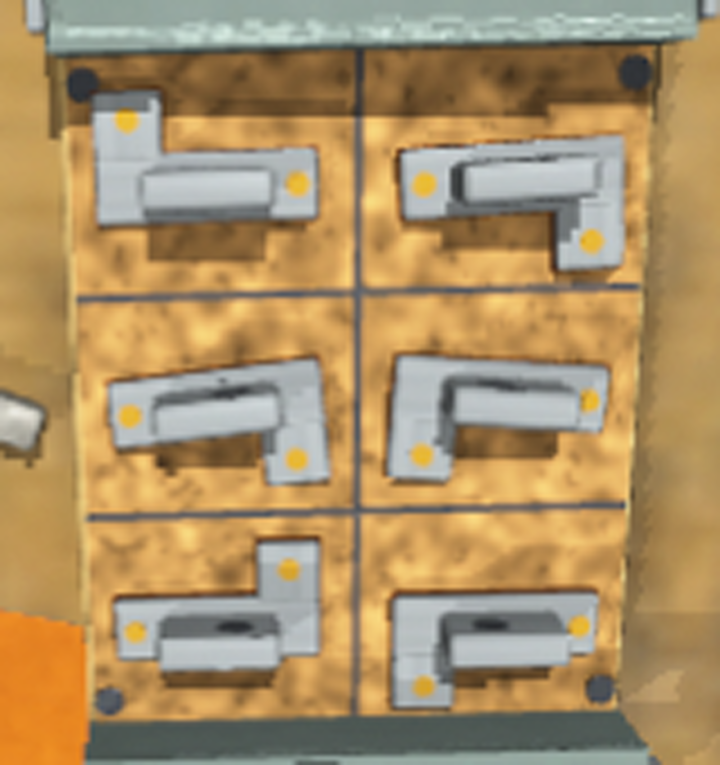

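View pics/i2.png

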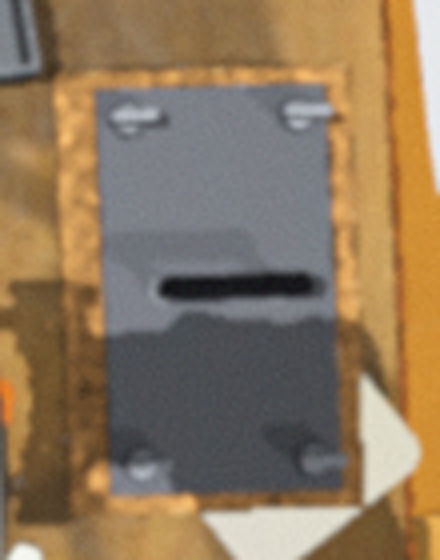

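Run:
```python
from h import *
p=dict(np.load('h_w.npz'));k=4.5
g=lambda x,y,z:p2w(p,(x/k+275-.4,y/k+90-.4),z)[:2]
L={'TL':((141,188),(272,186)),'TR':((464,182),(600,178)),'ML':((155,417),(280,410)),'MR':((453,403),(580,410)),'BL':((160,657),(280,652)),'BR':((450,648),(568,650))}
for n,(a,b) in L.items():
    A,B=g(*a,.036),g(*b,.036);d=B-A;m=(A+B)/2;print(n,m.round(4),'jig',((m-PC)@np.c_[ex,ey]).round(4),np.linalg.norm(d).round(4),np.degrees(np.arctan2(d[1],d[0])).round(1))
t=camera_params('top')
f=lambda x,y,z:p2w(t,(x/4+410-.4,y/4+170-.4),z)[:2]
C=np.array([f(*u,.0235) for u in((97,88),(328,84),(345,491),(107,495))]);print(C.mean(0),C.round(4).tolist());d=C[0]-C[3]+C[1]-C[2];print(np.degrees(np.arctan2(d[1],d[0])))
```

```text
TL [ 0.4433 -0.021 ] jig [0.053  0.0366] 0.0287 0.7
TR [ 0.5147 -0.0194] jig [ 0.053  -0.0348] 0.03 1.9
ML [ 0.4458 -0.071 ] jig [0.0029 0.0352] 0.0286 3.1
MR [ 0.5143 -0.0695] jig [ 0.003  -0.0333] 0.0293 -3.1
BL [ 0.4465 -0.1292] jig [-0.0553  0.0356] 0.0289 2.4
BR [ 0.5161 -0.128 ] jig [-0.0555 -0.0339] 0.0286 -1.2
[ 0.50524322 -0.36184878] [[0.6256, -0.2945], [0.624, -0.4311], [0.3848, -0.4306], [0.3866, -0.2912]]
-0.46976260448928703
```

```bash
cat >> h.py <<'E'
BINS={'L':(np.array([.6817,-.1843]),np.radians(6.7)),'R':(np.array([.6982,.0447]),np.radians(-4.0))}
def look(n):
    move_pose([.44,-.09,.42],down(0))
    im=read_camera('wrist')[:,:,::-1];p=camera_params('wrist');np.savez('look.npz',**p)
    crop(im,275,90,435,260,4.5,f'pics/{n}.png'); cv2.imwrite(f'pics/{n}_full.png',im)
    print('look t',state()['time'])
def pick(xy,yawdeg,shift,z):
    y=np.radians(yawdeg);o=down(y);xy=np.array(xy)+shift*np.array([np.cos(y),np.sin(y)])
    move_pose([*xy,.28],o);line_to([*xy,z],vel=.12);f=state()['force'];print('desc f',np.round(f,1))
    grab();print('width',round(state()['width'],4),np.round(state()['force'],1))
    line_to([*xy,.24],vel=.12);line_to([*xy,.30],vel=.2);w=state()['width'];print('lifted width',round(w,4),np.round(state()['force'],1))
    return w
def place(b,c,by,arm,z):
    bc,a=BINS[b];e1=np.array([np.cos(a),np.sin(a)]);e2=np.array([-e1[1],e1[0]])
    lx=c-.007 if arm=='-y' else c+.007
    q=bc+e1*lx+e2*by;o=down(a+np.pi/2)
    line_to([*q,.31],vel=.25,ori=o);print('over bin',round(state()['width'],4),np.round(q,3),round(np.degrees(a)+90-jy(),2))
    line_to([*q,z],vel=.15);print('f',np.round(state()['force'],1));open_gripper();line_to([*q,.31],vel=.25)
E
python3 - <<'E'
from h import *
w=pick((.5147,-.0194),2.5,.003,.196)
if w>.02: place('R',-.033,.029,'-y',.214)
look('j')
E
```

```text
desc f [-0.6  0.2 -0.1]
width 0.0277 [-1.8  0.2  6. ]
lifted width 0.0279 [-0.3 -0.9 -0.6]
over bin 0.0275 [0.66  0.076] 0.05
f [ 0.3 -0.4  0.3]
look t 52.4667
```

View pics/j_full.png

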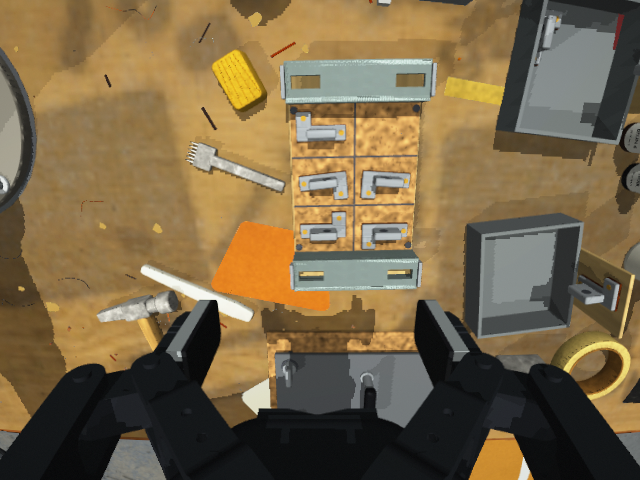

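View pics/j.png

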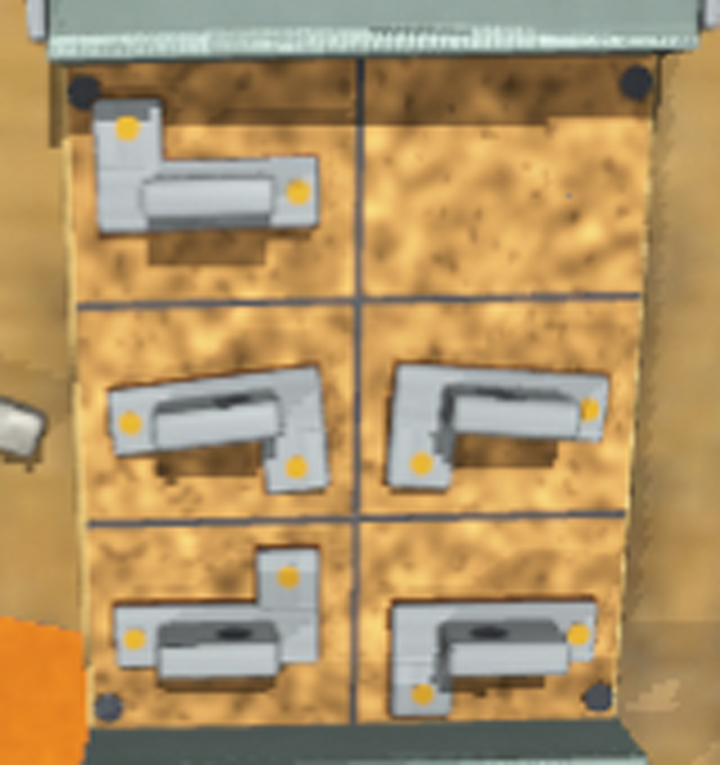

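Run:
```python
from h import *
w=pick((.5143,-.0695),-3.5,.003,.196)
if w>.02: place('L',-.033,.029,'-y',.214)
look('k')
```

```text
desc f [-0.3 -0.  -0. ]
width 0.028 [-1.9  0.3  6. ]
lifted width 0.0278 [-1.3  0.2 -1.8]
over bin 0.0278 [ 0.639 -0.16 ] 0.01
f [-0.5  0.5 -0.6]
look t 60.775
```

View pics/k_full.png

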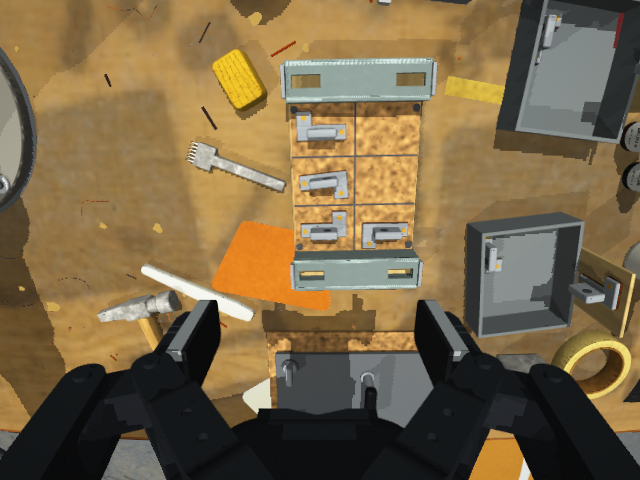

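Left bracket landed upright in bin at (492,257); the remaining four are unmoved. Next the far bottom one (385,233).

Run:
```python
from h import *
w=pick((.5161,-.128),-1,.003,.196)
if w>.02: place('L',-.033,-.029,'-y',.214)
look('l')
```

```text
desc f [0.1 0.1 0.4]
width 0.0279 [-1.3  0.   4.9]
lifted width 0.0278 [-0.2  0.3 -0.1]
over bin 0.0279 [ 0.645 -0.218] 0.01
f [-0.6  0.3  1. ]
look t 69.1083
```

View pics/l_full.png

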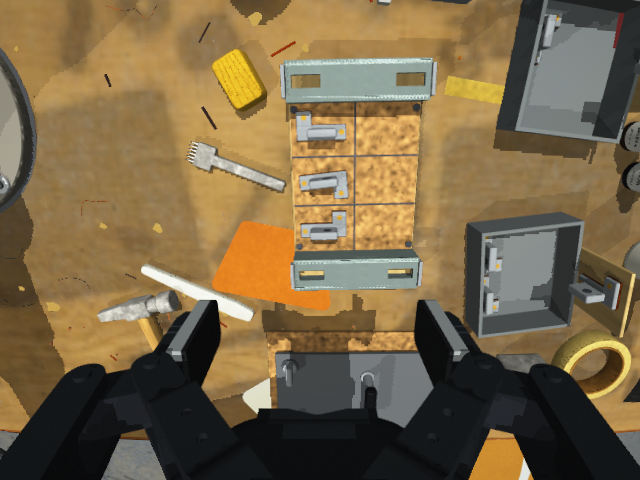

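View pics/l.png

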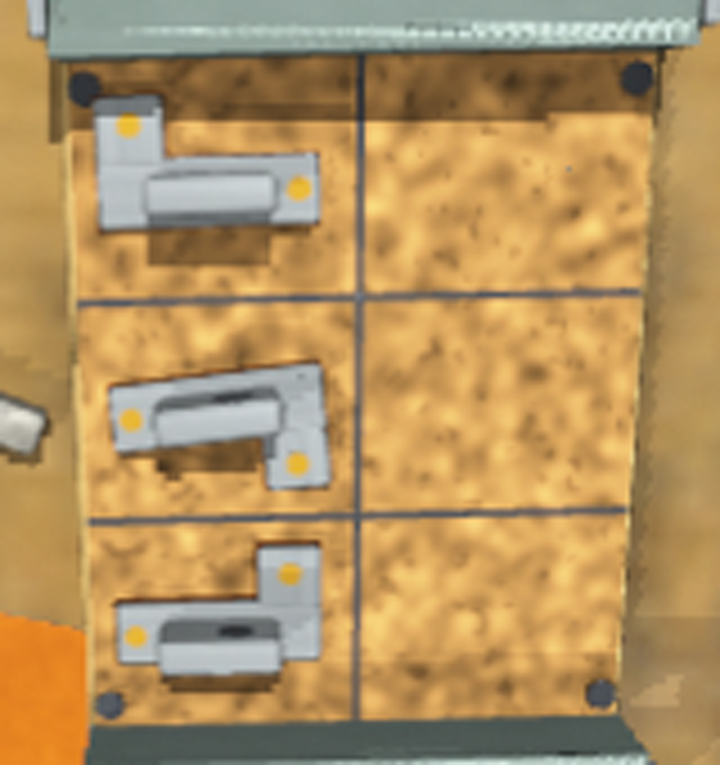

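Both are upright at (492,257) and (490,303) in the left bin; three remain unmoved. The near-column neighbours are free now, so I can grip lower.

Run:
```python
from h import *
w=pick((.4465,-.1292),1.6,0,.194)
if w>.02: place('L',.002,0,'+y',.212)
look('m')
```

```text
desc f [ 1.2 -0.   1.1]
width 0.0283 [-1.8  1.   7.9]
lifted width 0.0282 [ 0.1 -0.5 -1. ]
over bin 0.0278 [ 0.691 -0.183] 0.02
f [ 0.5 -0.1  0.6]
look t 77.3083
```

View pics/m_full.png

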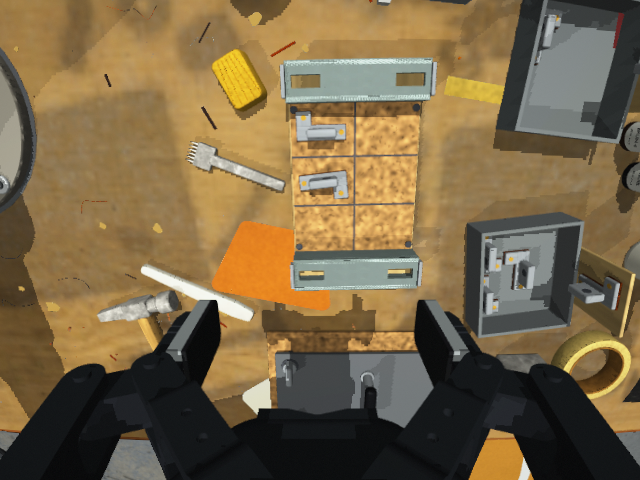

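Left bin is complete (third at (522,270)). Two right-hand ones remain at (322,128) and (324,184).

Run:
```python
from h import *
w=pick((.4433,-.021),1.2,0,.194)
if w>.02: place('R',-.033,-.029,'+y',.214)
look('n')
```

```text
desc f [-0.7  0.7  0.1]
width 0.0278 [-1.8  0.3  9.3]
lifted width 0.0283 [-0.8  0.7 -1.6]
over bin 0.0281 [0.67  0.018] 0.03
f [ 0.9  0.1 -0.5]
look t 85.0833
```

View pics/n_full.png

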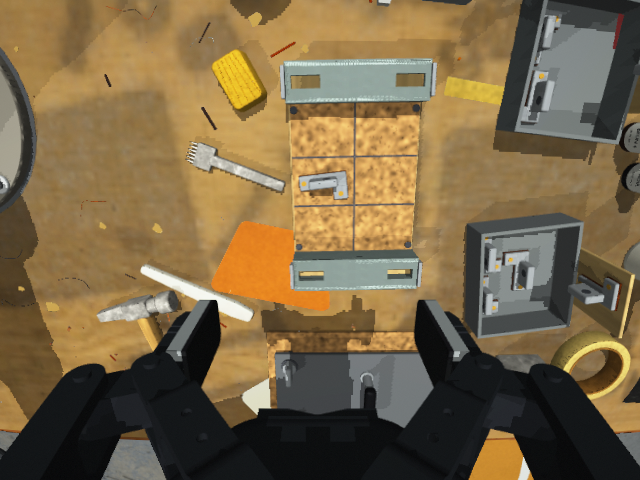

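Second right-hand one is upright in the bin at (540,97); the last is unmoved.

Run:
```python
from h import *
w=pick((.4458,-.071),5,0,.194)
if w>.02: place('R',.004,0,'-y',.212)
move_pose([.50,-.05,.5],down(0))
cv2.imwrite('pics/o_w.png',read_camera('wrist')[:,:,::-1])
move_pose([.44,.0,.5],down(0))
cv2.imwrite('pics/o_s.png',read_camera('scene')[:,:,::-1])
q=np.array(state()['joint_pos']);q[0]-=.7;move_joints(q)
cv2.imwrite('pics/o_t.png',read_camera('top')[:,:,::-1]);print(state()['time'])
```

```text
desc f [-0.2  0.6  0.4]
width 0.0275 [-1.8 -1.   8. ]
lifted width 0.0281 [ 0.2  0.3 -0.7]
over bin 0.0278 [0.695 0.045] 0.04
f [ 0.3  0.6 -0.6]
94.4667
```

View pics/o_w.png

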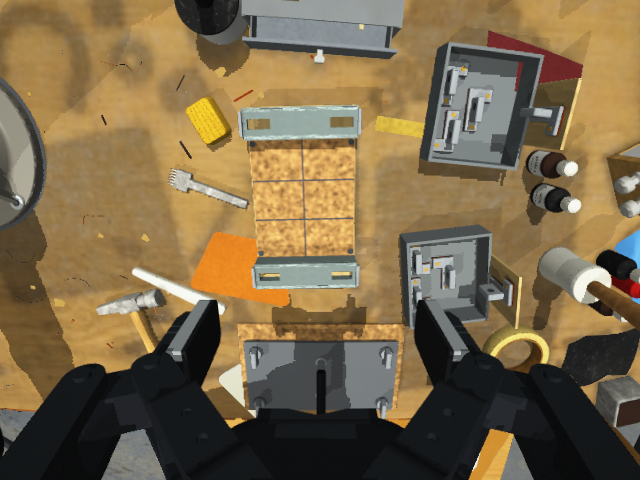

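View pics/o_t.png

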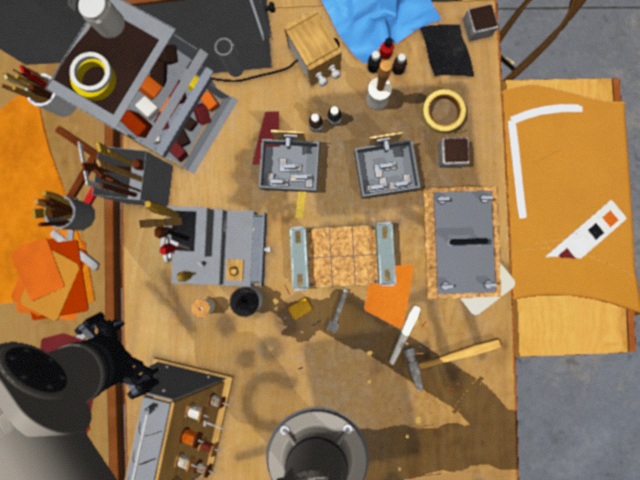

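View pics/o_s.png

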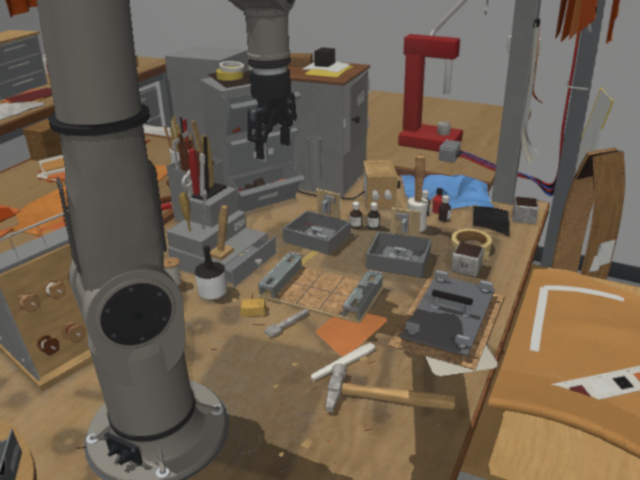

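Run:
```python
from h import *
i=cv2.imread('pics/o_w.png');crop(i,395,35,585,335,2,'pics/p1.png')
i=cv2.imread('pics/o_t.png');crop(i,410,170,520,310,4,'pics/p2.png')
a=cv2.imread('pics/a_top.png').astype(int)
for n,(x0,y0,x1,y1) in {'spool':(188,296,214,320),'pot':(228,284,264,318),'weight':(440,135,472,167)}.items():
    print(n,np.abs(a-i)[y0:y1,x0:x1].mean().round(2))
```

```text
spool 9.08
pot 4.42
weight 2.98
```

View pics/p1.png

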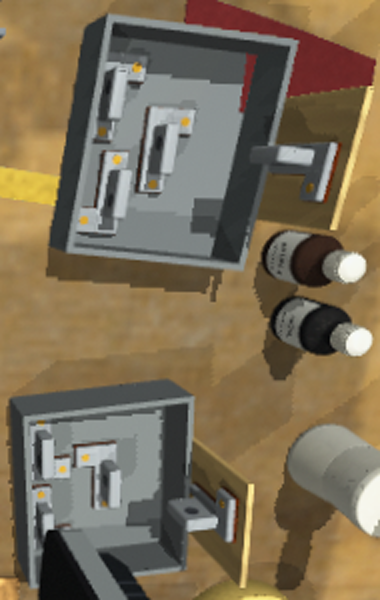

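View pics/p2.png

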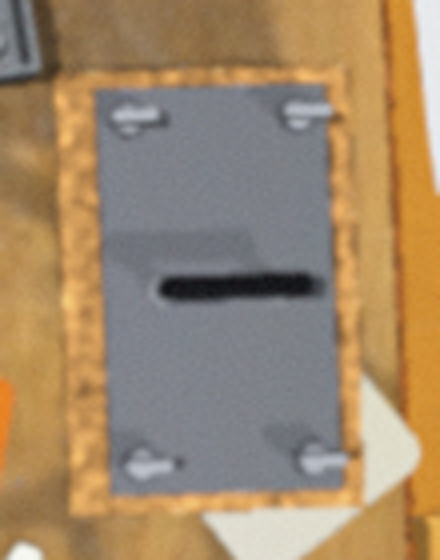

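Run:
```python
from h import *
c=[cv2.resize(cv2.imread(f)[275:335,180:270],None,fx=4,fy=4,interpolation=2) for f in('pics/a_top.png','pics/o_t.png')]
cv2.imwrite('pics/q.png',np.hstack(c))
```

```text
(no output)
```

View pics/q.png

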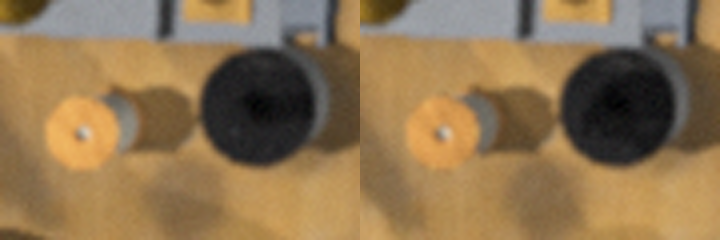

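Spool and pot are in the same place before and after (only shadows differ). Handing in.

```bash
python3 -c "
from rig import *
print(sign_off(), state()['time'])"
```

```text
the job is handed in; nothing more can be done
the job is handed in; nothing more can be done
```

The job is done and handed in at about 94 s of the 210 s allowed.

- **Screws:** All four were turned counter-clockwise until the reaction torque at the stop showed. The pictures show every wing across the plate. I had no direct reading of the screw angles.
- **Plate:** It stands on the mat about 1 mm from the centre and about 0.2° off the mat's direction, as measured in the top picture. The scene picture and the even contact at set-down suggest it is level; I did not measure that separately.
- **Brackets:** All six were there. The three left-hand ones are in the right-side bin, whose sample arm points left. The three right-hand ones are in the other bin. All were standing upright after I released them from about 2 cm above the bin floor. In my last wrist picture the gripper covers part of the left-hand bin, but the top picture shows all three brackets in it.
- **Spool, pot and weight:** The spool and pot look unmoved when the first and last top pictures are compared. The raw pixel difference at the spool was higher than at the others, and the enlarged crop showed only a change of shadow. For the weight I checked only the pixel difference, which was small.

I noticed no slackened grip and no knocked bracket, and no check failed.

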